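Build up the spacers on an engine block and offer up the breather cover

TASK

Lay the thick spacer plate squarely on the raised seat of the engine block and then the thin spacer plate squarely on top of it, setting each down rather than dropping it. Then fetch the breather cover, carry it across the rack of standing bolts, and hold it still and level about 10 mm above the pile, squarely lined up with it and never touching it, so that a colleague can slip the gasket in: finish while still holding it there. Do not let the parts knock the bolt rack, and leave the other things on the bench where they are.

Things in the scene. Friction and masses are not known exactly. Their poses are not given: they have to be found in the camera images.
- seat (a point): Centre of the top face of the engine block's raised seat, 60 mm above the bench. The seat is a bare-metal flat rectangle, 84 mm along its x axis by 50 mm along its y axis, z up, with a dark rectangular port and four dark screw holes (flat markings). The block is fixed to the bench, stands at the robot's right and differs in place and yaw: a grey finned casting (116 x 84 mm, top 48 mm high) on a steel foot plate 150 x 110 x 12 mm; the seat stands 12 mm above the casting.
- thick_spacer_mid (a point): Centre (half-way up) of the thick spacer: a loose flat aluminium plate, 84 (x) x 50 (y) x 18 (z) mm, with a 44 x 22 mm window through its middle, about 0.15 kg. It lies flat on the bench; x along its length, z up; a half turn makes no difference.
- thin_spacer_mid (a point): Centre (half-way up) of the thin spacer: the same outline and window as the thick one but 84 (x) x 50 (y) x 8 (z) mm, about 0.07 kg. It lies flat on the bench; x along its length, z up; a half turn makes no difference.
- cover_mid (a point): Centre (half-way up, 20 mm above its underside) of the breather cover: a loose aluminium part, 40 mm high: a flange 84 (x) x 50 (y) x 8 (z) mm with, centred on it, a rectangular box 56 (x) x 30 (y) mm rising from 8 to 40 mm above the underside, to grip it by; four screw heads, 3.5 mm high, at the flange's corners. About 0.14 kg. It stands on its flange; z up; a half turn makes no difference. The two spacers and the cover lie at the robot's left in any order.
- bolt_rack: The bolt rack, fixed to the bench between the loose parts and the engine block: a wooden bar 240 (x) x 38 (y) x 22 mm high with five steel bolts standing in it, the tallest reaching 110 mm above the bench. Origin at the centre of its underside; it differs in place and yaw.
- bolt_a_mid (a point): Bystander: a loose steel bolt standing on its head (26 mm wide), 55 mm high; point half-way up.
- bolt_b_mid (a point): Bystander: a loose steel bolt standing on its head (26 mm wide), 48 mm high; point half-way up.
- oil_bottle: Bystander: orange oil bottle, 56 mm across, 115 mm high, standing beyond the two loose bolts; origin under its centre.
- tin_lid: Bystander: red plastic lid, 70 mm across, 10 mm thick, lying flat past the far end of the bolt rack; origin under its centre.
- spanner: Bystander: spanner about 200 mm long lying on the bench near the robot at the left; x along its length.
- screwdriver: Bystander: screwdriver lying on the bench near the robot at the right; x along its length.
- parts_box: Bystander: small cardboard box, 70 x 50 x 40 mm, at the left; origin under its centre.
Mind the look-alikes: they are no part of the job. Leave any pink look-alike of the part that bears cover_mid alone. What is shaped like the part that bears seat but yellow is not meant.

How it is judged:
On the way, in this order (a step that is already met when the one before it is completed fails the run):
1. the thick spacer lies squarely on the seat, let go (horizontal distance between thick_spacer_mid and seat below 0.006 m and z of thick_spacer_mid in the frame of seat between 0.006 and 0.012 m and angle between the x axis of thick_spacer_mid and the x axis of seat, either way round below 0.12 rad and contact force between the fingers and thick_spacer below 0.1 N), for 0.2 s.
2. the thin spacer lies squarely on the thick one, let go (all of step 1 and horizontal distance between thin_spacer_mid and thick_spacer_mid below 0.006 m and z of thin_spacer_mid in the frame of seat between 0.019 and 0.025 m and horizontal distance between thin_spacer_mid and seat below 0.008 m and angle between the x axis of thin_spacer_mid and the x axis of thick_spacer_mid, either way round below 0.12 rad and angle between the x axis of thin_spacer_mid and the x axis of seat, either way round below 0.15 rad and contact force between the fingers and thin_spacer below 0.1 N), for 0.2 s.
At the end, for the whole second after the job is handed in: Thick spacer on the seat, thin one on it, let go, each within 6 mm and 0.12 rad of what it lies on (thin within 8 mm, 0.15 rad of seat). Cover held in the gripper, still, level (0.08 rad), 4 to 20 mm clear above the pile, within 7 mm and 0.12 rad of it, touching neither pile nor block (all of step 2 and horizontal distance between cover_mid and thin_spacer_mid below 0.007 m and z of cover_mid in the frame of seat between 0.05 and 0.066 m and angle between the x axis of cover_mid and the x axis of thin_spacer_mid, either way round below 0.12 rad and angle between cover_mid's own z axis and vertical below 0.08 rad and contact force between the fingers and cover above 0.5 N and linear speed of cover below 0.02 m/s and contact force between cover and thin_spacer below 0.1 N and contact force between cover and thick_spacer below 0.1 N and contact force between cover and engine_block below 0.1 N); the arm keeps its last pose, push and grip.
It fails at once if the cover touches the spacers or the engine block (contact force between cover and thin_spacer above 1 N or contact force between cover and thick_spacer above 1 N or contact force between cover and engine_block above 1 N).
It fails at once if a spacer is let go more than 15 mm above its place ((contact force between the fingers and thick_spacer below 0.02 N and horizontal distance between thick_spacer_mid and seat below 0.04 m and z of thick_spacer_mid in the frame of seat above 0.024 m) or (contact force between the fingers and thin_spacer below 0.02 N and horizontal distance between thin_spacer_mid and seat below 0.04 m and z of thin_spacer_mid in the frame of seat above 0.037 m)).
It fails at once if a spacer or the cover knocks the bolt rack (contact force between any of thick_spacer, thin_spacer, cover and bolt_rack above 2 N).
It fails at once if another thing on the bench is shifted by more than 20 mm (distance of any of bolt_a_mid, bolt_b_mid, oil_bottle, tin_lid, spanner, screwdriver, parts_box from where it was at the start of the episode above 0.02 m).
It also fails if it takes over 70 s, if anything falls off the work surface, if the arm or the gripper's body presses on something with over 40 N, if the wrist force passes 120 N, or if a joint passes its speed limit or range.

ROBOT

A 6-joint arm with a two-finger parallel gripper is mounted at the origin on the work surface. World frame = base frame: x ahead of the robot, y to its left, z up, the work surface at z = 0. Lengths are in m, angles in rad, forces in N, time in s.
With the tool pointing down it reaches from about 0.25 to 0.775 m from the base axis. Payload 4 kg.
Tool frame: the origin (TCP) lies at the very end of the fingers, on their centre line; the grasp point (between the pads) lies hold_point_z behind it (hold_point_z is the distance from the TCP to the grasp point, in m); z points along the fingers, y is the direction in which the jaws open and shut (so a half turn about z gives the same grasp; the last joint's range is limited). The gripper opens to 94 mm and grips with 3 to 60 N. Pads are 16 mm wide; open, the fingers measure 119 mm over their backs; the gripper's body (75 mm by 177 mm) begins 78 mm behind the grasp point.
Start: joints at [1.114, 0.087, 1.371, -0, 1.684, -0.103], TCP at [0.191, 0.516, 0.206] pointing down, gripper open.
Joint ranges: [-3.1, 3.1], [-0.76, 2.03], [0.27, 2.55], [-1.08, 4.22], [0.17, 2.65], [-2.57, 2.57]. Speed limits (rad/s): [2.79, 2.79, 3.14, 3.14, 3.14, 3.14].

INTERFACE

Orientations are given as [roll, pitch, yaw] about the fixed x, y, z axes, in that order (R = Rz(yaw) Ry(pitch) Rx(roll)).
In Python, from bench import * gives the robot as it stands.
- The arm moves only by the tool step_arm, never from a script. Its argument "increments" is text: rows parted by semicolons, each of 6 numbers parted by spaces: the shift along the tool's x, y, z in cm, then the turn, a rotation vector about the tool's x, y, z in rad. A call has 1 to 5 rows; each row shifts and turns the commanded pose from where the row before left it, along the tool's axes as they then stand; what a row does not reach is not made up. A row lasts 1/10 s, in which the tool goes at most 50 mm and 8.59 degrees, less where a joint would pass 70% of its speed; a pose out of reach is approached as far as the arm can. A call is refused whole if a number of a shift passes 5 or a number of a turn 0.15, either way. A call with a gripper value outside its range is refused whole. "claw" is the gripper's target within -1 to 1 (shut at 1, half-way at 0, fully open at -1), set as the call begins (left out, the last holds). The fingers move at their own pace and stop on an object; the grip force is fixed at half the most. Time passes only in rows, so rows that do not move let the fingers close. It gives the time, the measured TCP pose, the force and the opening at its end, in the units of the state.
- get_obs(): the state, without advancing time (a new reading comes with each control period).
- snapshot(name): name is "side" or "top"; returns the picture (384x512x3 uint8, red, green, blue); there is no depth.
- calibration(name): a dict with "camera_matrix" (3x3 intrinsics, pixels), "k1" (the pictures are not rectified: a ray, as slopes to the right and down, at radius r is drawn at 1 + k1 r^2 times it, then the intrinsics apply), "eye" and "orientation" of the camera in the world. Camera axes: x right, y up, looking along -z (the intrinsics and any distortion apply to the point x, -y, -z); pixel columns grow to the right and rows downward; lengths in m; the calibration is good to about 2 mm. A picture is of the moment at which its call begins. calibration takes no time and is no camera call.
- close_job(): hands the job in, once; it reports no verdict.
The state is a dict: "time": time; "joint_positions": joint angles; "qvel": joint speeds; "joint_torque": joint torques, N m; "tool_pos": TCP position; "ee_rot": TCP orientation; "wrist_force": force on the tool from outside, world axes, zero at the start; "wrist_torque": the same for the moment, N m; "width": finger opening in m.
Only numpy, scipy, OpenCV 4.12 (cv2) and the standard library are available. Lean on these libraries where they do the work, as an engineer would, in place of code of your own. Each camera call takes 0.05 s, during which the arm holds its last target. There are 200 camera calls.

## Working session

There is one attempt and no reset: what is moved stays moved. The work goes in short steps, Python scripts to look and compute and a tool call to move; the robot and the scene stay as the last step left them, time stands still between calls to the robot, and variables do not carry over. Pictures are saved under pics/ and viewed, about 8 in all and at most 12, crops included, and the job is handed in when it is done.

Besides the shell and the picture viewer there is one more tool, called after "Request:" by a JSON object that holds its "fn" and its "kwargs". step_arm: Moves the arm, as the interface text tells. Its arguments: {"type":"object","properties":{"increments":{"type":"string"},"claw":{"type":"number"}},"required":["increments"]}

```bash
ls; mkdir -p pics
python3 - <<'E'
from bench import *
import cv2,numpy as np
print(get_obs())
for n in ("top","side"):
    c=calibration(n);print(n,c)
    cv2.imwrite(f"pics/{n}0.png",cv2.cvtColor(snapshot(n),cv2.COLOR_RGB2BGR))
a=[cv2.imread(f"pics/{n}0.png") for n in("top","side")]
E
```

```text
pics
{'time': 0.0, 'joint_positions': array([ 1.11394491e+00,  8.79530077e-02,  1.37221622e+00,  7.33564452e-06,
        1.68357688e+00, -1.03106575e-01]), 'qvel': array([ 6.66465085e-04, -3.19496516e-05, -7.50329390e-04, -1.24192772e-03,
       -6.42067027e-04,  6.22240577e-04]), 'joint_torque': array([-2.92590712e-04, -3.40174413e+01, -3.02429545e+01,  7.17661483e-02,
        3.29595082e-02, -1.67737135e-04]), 'tool_pos': array([0.19029766, 0.51546523, 0.20432455]), 'ee_rot': array([-3.13945139e+00, -2.28894083e-04,  2.78784839e+00]), 'wrist_force': array([-0.54712137,  0.62768368, -0.14513505]), 'wrist_torque': array([-0.01633303, -0.01240051,  0.00889509]), 'width': 0.09418259268549468}
top {'camera_matrix': array([[453.45319815,   0.        , 252.67550774],
       [  0.        , 453.45319815, 194.62465494],
       [  0.        ,   0.        ,   1.        ]]), 'k1': -0.08598982458203928, 'eye': array([0.27632475, 0.0296504 , 1.45283884]), 'orientation': array([ 0.18652369,  0.00978559, -1.56151284])}
side {'camera_matrix': array([[349.78365516,   0.        , 257.65300105],
       [  0.        , 349.78365516, 188.96984449],
       [  0.        ,   0.        ,   1.        ]]), 'k1': -0.009562167799651168, 'eye': array([0.35603306, 0.62729806, 0.78766571]), 'orientation': array([ 0.7012891 , -0.01724372, -2.84884813])}
```

View pics/top0.png

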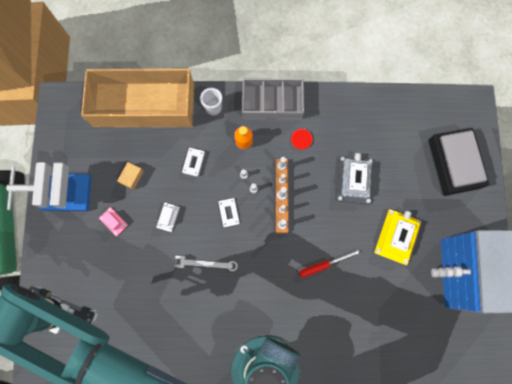

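View pics/side0.png

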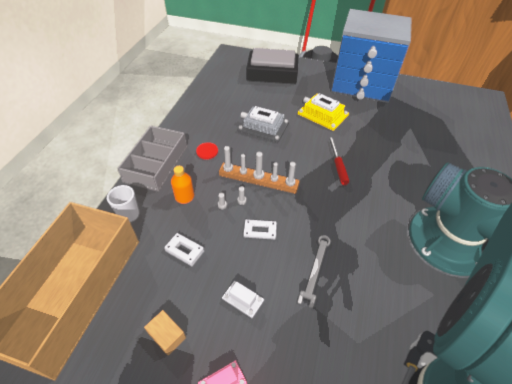

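Top: the spacer candidates are at (195,162) and (229,212), the cover at (168,217), and the pink look-alike at (113,222). The grey block is at (356,177), the yellow look-alike at (400,238), and the rack at (282,195). Next I'll measure both views and enlarge a crop.

```bash
cat > h.py <<'E'
import numpy as np,cv2
from scipy.spatial.transform import Rotation as R
from bench import *
def ray(n,p):
    c=calibration(n);K=c["camera_matrix"]
    u=cv2.undistortPoints(np.array(p,float).reshape(-1,1,2),K,np.array([c["k1"],0,0,0,0.]))[:,0]
    d=np.c_[u[:,0],-u[:,1],-np.ones(len(u))]
    return c["eye"],R.from_euler("xyz",c["orientation"]).apply(d)
def onplane(n,p,z):
    e,d=ray(n,p);return e+d*((z-e[2])/d[:,2])[:,None]
def proj(n,P):
    c=calibration(n);K=c["camera_matrix"]
    q=R.from_euler("xyz",c["orientation"]).inv().apply(np.atleast_2d(P)-c["eye"])
    s=np.c_[q[:,0],-q[:,1]]/-q[:,2:3]; s=s*(1+c["k1"]*(s**2).sum(1))[:,None]
    return s*K[0,0]+K[:2,2]
def tri(a,b):
    e1,d1=ray("top",[a]);e2,d2=ray("side",[b]);d1=d1[0];d2=d2[0]
    A=np.c_[d1,-d2];t=np.linalg.lstsq(A,e2-e1,rcond=None)[0]
    p,q=e1+t[0]*d1,e2+t[1]*d2;return (p+q)/2,np.linalg.norm(p-q)
def blobs(img,roi,lo,hi=None,minA=15,sat=60,hole=False):
    x0,y0,x1,y1=roi;s=cv2.resize(img[y0:y1,x0:x1],None,fx=4,fy=4,interpolation=cv2.INTER_CUBIC)
    h=cv2.cvtColor(s,cv2.COLOR_RGB2HSV);m=((h[...,2]>=lo)&(h[...,2]<=(hi or 255))&(h[...,1]<sat)).astype(np.uint8)
    cs,hi_=cv2.findContours(m,cv2.RETR_CCOMP,cv2.CHAIN_APPROX_NONE);o=[]
    for c,k in zip(cs,hi_[0]):
        if (k[3]>=0)==hole and cv2.contourArea(c)/16>minA:
            o.append((c[:,0]+.5)/4-.5+[x0,y0])
    return o
def rect(n,c,z):
    P=onplane(n,c,z);r=cv2.minAreaRect((P[:,:2]*1000).astype(np.float32))
    (w,h),a=r[1],r[2]
    if w<h:w,h,a=h,w,a+90
    return np.round(np.array(r[0])/1000,4),round(w,1),round(h,1),round((np.deg2rad(a)+np.pi/2)%np.pi-np.pi/2,3)
def grab(n,name):
    i=snapshot(n);cv2.imwrite(f"pics/{name}.png",i[...,::-1]);return i
E
python3 - <<'E'
from h import *
t=cv2.imread("pics/top0.png")[...,::-1].copy();s=cv2.imread("pics/side0.png")[...,::-1].copy()
for n,i,rois in(("top",t,{"A":(175,140,215,185),"B":(213,192,248,234),"C":(150,195,188,240),"seat":(335,145,380,210)}),("side",s,{"A":(158,226,212,272),"B":(236,212,286,246),"C":(215,275,270,322),"seat":(236,100,292,140)})):
  for k,r in rois.items():
    z={"A":.013,"B":.013,"C":.02,"seat":.06}[k]
    for lo in(150,190,215):
      for hole in(0,1):
        for c in blobs(i,r,lo,hole=bool(hole)): print(n,k,lo,"hole" if hole else "out",np.round((c.min(0)+c.max(0))/2,1),len(c),*rect(n,c,z))
a=cv2.resize(t[140:240,150:290],(800,571),interpolation=2)
b=cv2.resize(s[210:325,155:290],(400,340),interpolation=2);c=cv2.resize(t[140:215,325:390],(300,346),interpolation=2)
cv2.imwrite("pics/c1.png",a[...,::-1])
o=np.zeros((346,700,3),np.uint8);o[:340,:400]=b;o[:,400:]=c;cv2.imwrite("pics/c2.png",o[...,::-1])
E
```

```text
top A 150 out [192.6 161.4] 319 [0.6573 0.244 ] 92.4 57.3 -0.235
top A 150 hole [192.9 161.5] 117 [0.6571 0.2437] 40.0 18.1 -0.236
top A 190 out [192.8 161.5] 307 [0.6574 0.244 ] 88.6 53.9 -0.235
top A 190 hole [192.9 161.5] 129 [0.6574 0.2437] 43.1 21.2 -0.224
top A 215 out [192.6 161.5] 298 [0.6574 0.2441] 86.2 51.9 -0.239
top A 215 hole [192.8 161.4] 139 [0.6576 0.2439] 45.3 23.7 -0.229
top B 150 out [228.4 212.1] 330 [0.4904 0.1239] 90.1 55.3 0.217
top B 150 hole [228.4 212.2] 129 [0.49   0.1238] 40.5 18.8 0.231
top B 190 out [228.4 212.1] 318 [0.4903 0.1236] 86.8 52.2 0.217
top B 190 hole [228.4 212.2] 139 [0.4901 0.1238] 43.6 21.8 0.224
top B 215 out [228.5 212.2] 310 [0.4903 0.1237] 84.8 50.3 0.217
top B 215 hole [228.4 212.2] 149 [0.4903 0.1238] 45.8 23.8 0.231
top C 150 out [167.1 216.8] 317 [0.4726 0.3187] 88.7 54.4 -0.279
top C 190 out [166.5 216.8] 437 [0.4727 0.319 ] 86.0 50.6 -0.269
top C 215 out [164.9 216.8] 344 [0.4729 0.3195] 84.6 48.2 -0.249
top seat 150 out [356.  174.9] 597 [ 0.6072 -0.2782] 144.3 100.2 -0.078
top seat 150 hole [358.1 176.1] 133 [ 0.601  -0.2865]
[... 1291 characters left out ...]
74
side C 190 out [242.5 299.2] 382 [0.4694 0.3238] 83.9 51.6 -0.277
side C 215 out [242.5 299.2] 431 [0.4695 0.3238] 82.7 50.0 -0.277
side C 215 hole [242.  302.1] 299 [0.4694 0.334 ] 63.0 35.9 0.178
side seat 150 out [261.9 119.8] 599 [ 0.6012 -0.258 ] 143.6 117.8 -0.09
side seat 150 hole [263.6 113.1] 112 [ 0.5984 -0.2886] 43.0 21.1 -0.089
side seat 190 out [244.  114.4] 63 [ 0.6603 -0.2616] 23.3 21.0 -0.246
side seat 190 out [264.4 114.6] 286 [ 0.5953 -0.2808] 95.4 66.2 -0.092
side seat 190 hole [263.5 113.1] 121 [ 0.5983 -0.2887] 45.7 25.3 -0.095
side seat 215 out [263.6 114.4] 269 [ 0.5982 -0.2822] 84.9 59.8 -0.081
side seat 215 hole [263.6 113.1] 129 [ 0.5984 -0.2888] 47.9 29.2 -0.094
```

View pics/c1.png

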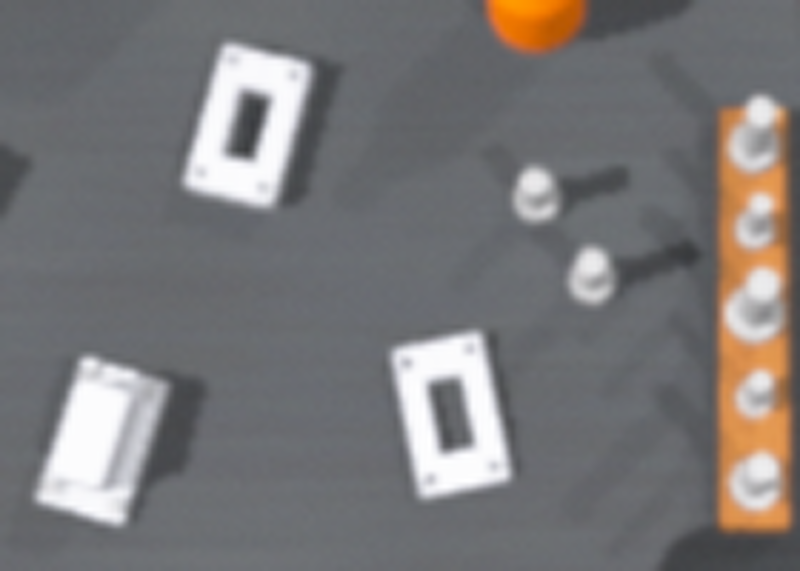

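View pics/c2.png

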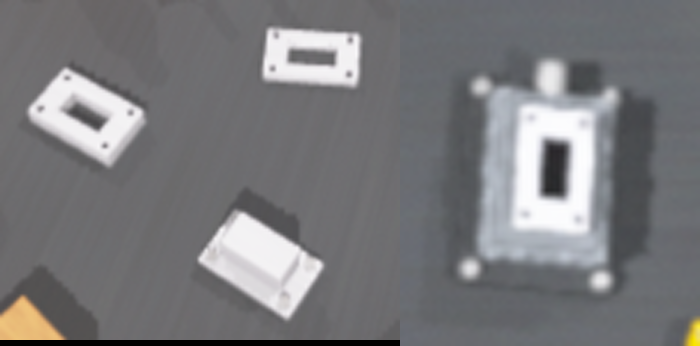

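The enlarged crops show the plate at (193,161) with tall side walls, so that is the thick spacer. The plate at (228,212) has thin walls, so it is the thin one. The boxed part at (167,217) is the aluminium cover (the pink one is ignored), and the grey casting's seat is at (358,176). Next I'll triangulate them and work out the first move.

```bash
cat >> h.py <<'E'
def go(x,y,z,a=None):
    o=get_obs();M=R.from_euler("xyz",o["ee_rot"]);p=o["tool_pos"]
    print("tool",np.round(p,4),"rot",np.round(o["ee_rot"],3),"w",round(o["width"],4),"F",np.round(o["wrist_force"],1),"t",o["time"])
    if a is not None:
        dy=(a-o["ee_rot"][2]+np.pi/2)%np.pi-np.pi/2
        yaw=o["ee_rot"][2]+dy; T=R.from_euler("xyz",[np.pi,0,yaw])
        print("turn",np.round((M.inv()*T).as_rotvec(),3)); M=T
    print("shift cm (after turn)",np.round(M.inv().apply(np.array([x,y,z])-p)*100,2))
E
python3 - <<'E'
from h import *
import bench
print([ (k,getattr(bench,k)) for k in dir(bench) if 'hold' in k.lower()])
for n,a,b in(("thick",(192.85,161.5),(183.1,248)),("thin",(228.4,212.2),(259.8,228.8)),("seat",(358.1,176.05),(263.55,113.1))):
    print(n,*tri(a,b))
for n,p,z in(("top",(192.85,161.5),.018),("side",(183.1,248),.018),("top",(228.4,212.2),.008),("side",(259.8,228.8),.008)):print(n,onplane(n,[p],z))
# bystander tops/rack
print(onplane("top",[(282,157),(282,232),(243,138),(302,139),(244,173),(254,187)],0.02))
go(.656,.243,.12,-.237)
E
```

```text
[('hold_point_z', 0.0188)]
thick [0.65504191 0.24312512 0.01704047] 0.002282573979283737
thin [0.48918201 0.12395176 0.00794447] 0.002928243182472577
seat [ 0.59933933 -0.28643859  0.06148109] 0.003018660127615485
top [[0.65594939 0.24323215 0.018     ]]
side [[0.6534713  0.24355786 0.018     ]]
top [[0.49065331 0.12400412 0.008     ]]
side [[0.48768864 0.12408614 0.008     ]]
[[ 0.67243057 -0.04848973  0.02      ]
 [ 0.42681907 -0.04782265  0.02      ]
 [ 0.73644084  0.07986443  0.02      ]
 [ 0.73438242 -0.11467092  0.02      ]
 [ 0.617825    0.07500924  0.02      ]
 [ 0.57165936  0.04214125  0.02      ]]
tool [0.1903 0.5155 0.2044] rot [-3.14  -0.     2.788] w 0.0939 F [0.2 1.1 0.7] t 0.1
turn [-0.002 -0.    -0.117]
shift cm (after turn) [-51.67 -15.55   8.44]
```

Heights match the description (thick 17 mm, thin 8 mm, seat 61 mm). Moving above the thick spacer.

Request:
{"fn": "step_arm", "kwargs": {"increments": "0 0 0 0 0 -0.117; -4.3 -1.3 0.6 0 0 0; -4.3 -1.3 0.6 0 0 0; -4.3 -1.3 0.6 0 0 0; -4.3 -1.3 0.6 0 0 0", "claw": -1}}

```text
time: 0.6
tool_pos: [0.3465, 0.4239, 0.1807]
ee_rot: [-3.141, -0.0, 2.905]
wrist_force: [0.5, 0.1, 0.6]
width: 0.094
```

Request:
{"fn": "step_arm", "kwargs": {"increments": "-4.3 -1.3 0.6 0 0 0; -4.3 -1.3 0.6 0 0 0; -4.3 -1.3 0.6 0 0 0; -4.3 -1.3 0.6 0 0 0; -4.3 -1.3 0.6 0 0 0"}}

```text
time: 1.1
tool_pos: [0.5404, 0.3101, 0.1506]
ee_rot: [-3.141, -0.001, 2.905]
wrist_force: [-0.5, 1.2, -0.2]
width: 0.0941
```

Request:
{"fn": "step_arm", "kwargs": {"increments": "-4.3 -1.3 0.6 0 0 0; -4.3 -1.3 0.6 0 0 0; -4.3 -1.3 0.6 0 0 0; 0 0 0 0 0 0; 0 0 0 0 0 0"}}

```text
time: 1.6
tool_pos: [0.6555, 0.2423, 0.1315]
ee_rot: [-3.14, -0.003, 2.903]
wrist_force: [1.1, 0.1, 0.1]
width: 0.0939
```

Run:
```python
from h import *
go(.655,.243,.004,-.237)
t=grab("top","t1");s=grab("side","s1")
o=np.hstack([cv2.resize(t[100:220,140:260],(400,400),interpolation=2),cv2.resize(s[180:300,130:250],(400,400),interpolation=2)])
cv2.imwrite("pics/c3.png",o[...,::-1])
```

```text
tool [0.6555 0.2423 0.1315] rot [-3.140e+00 -3.000e-03  2.903e+00] w 0.0939 F [1.1 0.1 0.1] t 1.6
turn [-0.001 -0.003 -0.002]
shift cm (after turn) [ 0.07  0.06 12.75]
```

View pics/c3.png

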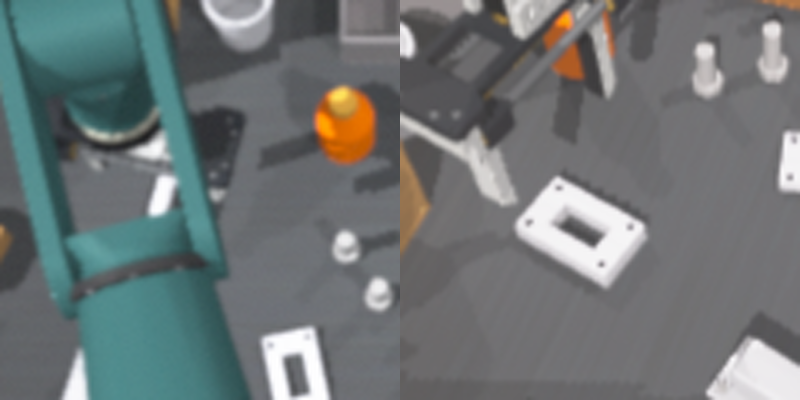

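The side view shows the open fingers straddling the thick plate (plate centre at crop (580,232)). The arm hides it from the top camera. Descending and gripping.

Request:
{"fn": "step_arm", "kwargs": {"increments": "0.1 0.1 3 0 0 0; 0 0 3 0 0 0; 0 0 3 0 0 0; 0 0 2 0 0 0; 0 0 1 0 0 0"}}

```text
time: 2.2
tool_pos: [0.6522, 0.2456, 0.0116]
ee_rot: [-3.14, -0.003, 2.907]
wrist_force: [0.1, 0.7, -0.1]
width: 0.0942
```

Request:
{"fn": "step_arm", "kwargs": {"increments": "0 0 0.6 0 0 0; 0 0 0 0 0 0; 0 0 0 0 0 0"}}

```text
time: 2.5
tool_pos: [0.6556, 0.2451, 0.0093]
ee_rot: [3.14, 0.002, 2.905]
wrist_force: [-0.1, 0.7, 0.4]
width: 0.0943
```

Request:
{"fn": "step_arm", "kwargs": {"increments": "0 0 0 0 0 0; 0 0 0 0 0 0; 0 0 0 0 0 0; 0 0 0 0 0 0; 0 0 0 0 0 0", "claw": 1}}

```text
time: 3.0
tool_pos: [0.6549, 0.2443, 0.0076]
ee_rot: [-3.141, 0.0, 2.905]
wrist_force: [0.1, -2.2, 1.0]
width: 0.0576
```

Request:
{"fn": "step_arm", "kwargs": {"increments": "0 0 0 0 0 0; 0 0 0 0 0 0; 0 0 0 0 0 0; 0 0 0 0 0 0"}}

```text
time: 3.4
tool_pos: [0.6549, 0.2443, 0.0076]
ee_rot: [-3.141, 0.0, 2.905]
wrist_force: [-0.1, -1.7, 0.4]
width: 0.0495
```

Request:
{"fn": "step_arm", "kwargs": {"increments": "0 0 -2 0 0 0; 0 0 -3 0 0 0; 0 0 -4 0 0 0; 0 0 -4 0 0 0; 0 0 -4 0 0 -0.1"}}

```text
time: 3.9
tool_pos: [0.6543, 0.245, 0.1782]
ee_rot: [3.141, -0.001, 3.008]
wrist_force: [1.5, 0.8, -2.1]
width: 0.0492
```

Run:
```python
from h import *
go(.6,-.2865,.18,-.092)
```

```text
tool [0.6543 0.245  0.1782] rot [ 3.141e+00 -1.000e-03  3.008e+00] w 0.0492 F [ 1.5  0.8 -2.1] t 3.9
turn [ 0.001 -0.001 -0.042]
shift cm (after turn) [  0.53 -53.42  -0.18]
```

Request:
{"fn": "step_arm", "kwargs": {"increments": "0 0 0 0 0 -0.042; 0.1 -3 0 0 0 0; 0 -4 0 0 0 0; 0 -4 0 0 0 0; 0 -4 0 0 0 0"}}

```text
time: 4.4
tool_pos: [0.6392, 0.0946, 0.1768]
ee_rot: [3.141, -0.001, 3.048]
wrist_force: [0.1, -1.0, -0.4]
width: 0.0492
```

Request:
{"fn": "step_arm", "kwargs": {"increments": "0.1 -4 0 0 0 0; 0 -4 0 0 0 0; 0.1 -4 0 0 0 0; 0 -4 0 0 0 0; 0 -4 0 0 0 0"}}

```text
time: 4.9
tool_pos: [0.6184, -0.1047, 0.177]
ee_rot: [3.14, -0.0, 3.047]
wrist_force: [0.4, -0.6, -1.2]
width: 0.0496
```

Request:
{"fn": "step_arm", "kwargs": {"increments": "0.1 -4 0 0 0 0; 0 -4 0 0 0 0; 0.1 -4 0 0 0 0; 0 -4 2 0 0 0; 0 -2.4 3 0 0 0"}}

```text
time: 5.4
tool_pos: [0.6003, -0.2902, 0.1292]
ee_rot: [-3.139, 0.006, 3.045]
wrist_force: [0.6, 0.3, -1.4]
width: 0.0497
```

Request:
{"fn": "step_arm", "kwargs": {"increments": "0 0 2 0 0 0; 0 0 1 0 0 0; 0 0 0 0 0 0; 0 0 0 0 0 0"}}

```text
time: 5.8
tool_pos: [0.6001, -0.2861, 0.0984]
ee_rot: [-3.141, 0.001, 3.048]
wrist_force: [0.3, -0.9, -1.2]
width: 0.0494
```

Run:
```python
from h import *
go(.6,-.2865,.067,-.092)
t=grab("top","t2");s=grab("side","s2")
o=np.hstack([cv2.resize(t[120:220,310:410],(400,400),interpolation=2),cv2.resize(s[60:160,215:315],(400,400),interpolation=2)])
cv2.imwrite("pics/c4.png",o[...,::-1])
```

```text
tool [ 0.6001 -0.2861  0.0984] rot [-3.141e+00  1.000e-03  3.048e+00] w 0.0494 F [ 0.3 -0.9 -1.2] t 5.8
turn [-0.     0.001 -0.002]
shift cm (after turn) [ 0.   -0.04  3.14]
```

View pics/c4.png

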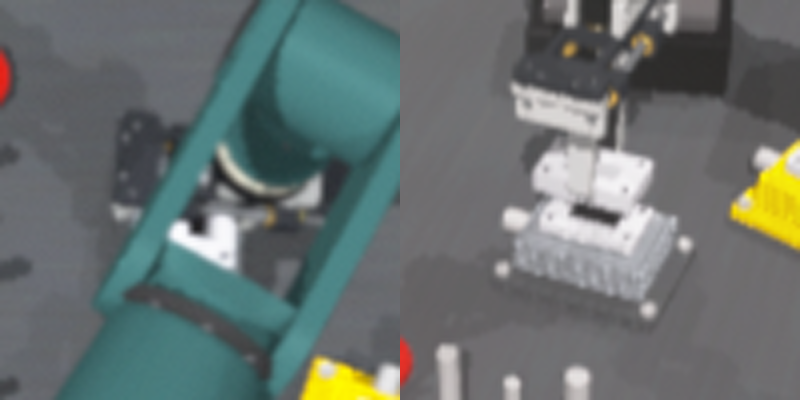

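The side view shows the plate centred over the seat (plate top near crop (595,175), seat (590,220)), and both views put the target within 1–2 mm of the current pose. Lowering gently.

Request:
{"fn": "step_arm", "kwargs": {"increments": "0 0 1 0 0 0; 0 0 0.8 0 0 0; 0 0 0.6 0 0 0; 0 0 0.2 0 0 0; 0 0 0 0 0 0"}}

```text
time: 6.4
tool_pos: [0.5989, -0.2864, 0.0705]
ee_rot: [3.141, -0.001, 3.047]
wrist_force: [-0.2, 0.7, -1.4]
width: 0.0496
```

Request:
{"fn": "step_arm", "kwargs": {"increments": "0 0 0.2 0 0 0; 0 0 0.1 0 0 0; 0 0 0 0 0 0; 0 0 0 0 0 0"}}

```text
time: 6.8
tool_pos: [0.5994, -0.2867, 0.0687]
ee_rot: [-3.142, 0.0, 3.047]
wrist_force: [0.3, -0.2, -1.4]
width: 0.0494
```

Request:
{"fn": "step_arm", "kwargs": {"increments": "0 0 0.1 0 0 0; 0 0 0 0 0 0; 0 0 0 0 0 0; 0 0 0 0 0 0"}}

```text
time: 7.2
tool_pos: [0.5994, -0.2867, 0.0676]
ee_rot: [-3.142, 0.0, 3.047]
wrist_force: [0.1, -0.8, -0.9]
width: 0.0497
```

Request:
{"fn": "step_arm", "kwargs": {"increments": "0 0 0.1 0 0 0; 0 0 0 0 0 0; 0 0 0 0 0 0; 0 0 0 0 0 0"}}

```text
time: 7.6
tool_pos: [0.5994, -0.2867, 0.0675]
ee_rot: [-3.141, 0.001, 3.047]
wrist_force: [-2.4, 2.4, 6.4]
width: 0.0494
```

Contact felt at the expected height (+6 N). Opening the gripper and rising.

Request:
{"fn": "step_arm", "kwargs": {"increments": "0 0 0 0 0 0; 0 0 0 0 0 0; 0 0 0 0 0 0; 0 0 0 0 0 0; 0 0 0 0 0 0", "claw": -0.4}}

```text
time: 8.1
tool_pos: [0.5992, -0.2866, 0.0661]
ee_rot: [3.141, -0.0, 3.047]
wrist_force: [0.9, 0.1, -0.2]
width: 0.0658
```

Request:
{"fn": "step_arm", "kwargs": {"increments": "0 0 -1 0 0 0; 0 0 -3 0 0 0; 0 0 -4 0 0 0; 0 0 -4 0 0 0; 0 2 0 0 0 0"}}

```text
time: 8.6
tool_pos: [0.6039, -0.2702, 0.1958]
ee_rot: [-3.135, 0.014, 3.044]
wrist_force: [-0.2, 0.9, 0.5]
width: 0.0659
```

Request:
{"fn": "step_arm", "kwargs": {"increments": "0 4 0 0 0 0; 0 4.5 0 0 0 0; 0 4.5 0 0 0 0; 0 4.5 0 0 0 0; 0 4.5 0 0 0 0", "claw": -1}}

```text
time: 9.1
tool_pos: [0.6217, -0.0455, 0.1864]
ee_rot: [3.141, -0.0, 3.047]
wrist_force: [0.8, -0.1, 0.9]
width: 0.0939
```

Run:
```python
from h import *
go(.489,.124,.12,.221)
t=grab("top","t3");s=grab("side","s3")
for lo in(190,215):
  for n,i,r in(("top",t,(335,145,380,210)),("side",s,(236,85,292,140))):
    for h in(0,1):
      for c in blobs(i,r,lo,hole=bool(h)):print(n,lo,h,np.round((c.min(0)+c.max(0))/2,1),*rect(n,c,.078))
```

```text
tool [ 0.6217 -0.0455  0.1864] rot [ 3.141 -0.     3.047] w 0.0939 F [ 0.8 -0.1  0.9] t 9.1
turn [ 0.     0.    -0.316]
shift cm (after turn) [ 9.23 19.44  6.64]
top 190 0 [356.6 176.5] [ 0.5967 -0.2828] 122.7 65.1 -0.159
top 190 1 [357.8 174.8] [ 0.601  -0.2821] 42.8 20.7 -0.088
side 190 0 [264.1 112.9] [ 0.5925 -0.2684] 102.5 84.8 -0.105
top 215 0 [358. 175.] [ 0.6002 -0.2821] 92.4 54.2 -0.088
top 215 1 [357.9 174.6] [ 0.6012 -0.2821] 45.1 22.6 -0.098
side 215 0 [263.  112.6] [ 0.5967 -0.2695] 91.5 79.6 -0.079
```

View crop.

Run:
```python
from h import *
t=cv2.imread("pics/t3.png");s=cv2.imread("pics/s3.png");z=cv2.imread("pics/top0.png")
f=lambda i,x,y:cv2.resize(i[y:y+50,x:x+40],(400,500),interpolation=2)
def ov(i,n,x,y):
    o=f(i,x,y)
    Rz=R.from_euler("z",-.092)
    for cx,cy,col in((.600,-.2868,(0,0,255)),):
        C=Rz.apply([[42,25,0],[42,-25,0],[-42,-25,0],[-42,25,0]])/1000+[cx,cy,.078]
        q=((proj(n,C)-[x,y]+.5)*10).astype(int);cv2.polylines(o,[q],True,col,1)
    return o
cv2.imwrite("pics/c5.png",np.hstack([ov(t,"top",338,150),ov(s,"side",244,85)]))
```

```text
(no output)
```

View pics/c5.png

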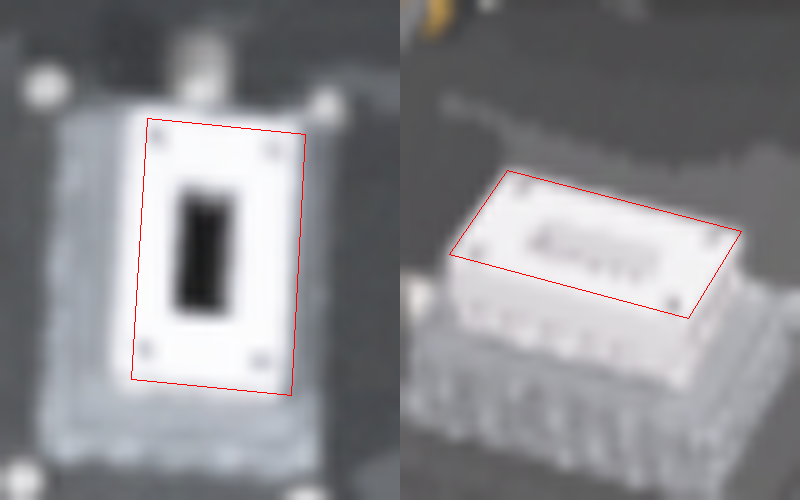

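Screw-hole centres are at crop (209,249) in the top view and (596,244) in the side view. They put the thick plate about 2 mm off the seat in +y and square to it, which is inside tolerance. I'll bias the thin plate about 1 mm back. Going to the thin spacer.

Request:
{"fn": "step_arm", "kwargs": {"increments": "0 0 0 0 0 -0.106; 0 0 0 0 0 -0.105; 0 0 0 0 0 -0.105; 1.5 3.2 0 0 0 0; 1.5 3.2 0 0 0 0"}}

```text
time: 9.7
tool_pos: [0.5781, 0.0077, 0.1857]
ee_rot: [3.141, -0.001, -2.923]
wrist_force: [0.5, 0.3, 0.7]
width: 0.0941
```

Request:
{"fn": "step_arm", "kwargs": {"increments": "1.5 3.2 0 0 0 0; 1.5 3.2 1.5 0 0 0; 1.6 3.3 2 0 0 0; 1.6 3.3 3 0 0 0; 0 0 0 0 0 0"}}

```text
time: 10.2
tool_pos: [0.4825, 0.1231, 0.1154]
ee_rot: [3.139, -0.013, -2.916]
wrist_force: [-0.7, -0.5, -0.6]
width: 0.0942
```

Request:
{"fn": "step_arm", "kwargs": {"increments": "0 0 2 0 0 0; 0 0 0 0 0 0; 0 0 0 0 0 0"}}

```text
time: 10.5
tool_pos: [0.4903, 0.1207, 0.1021]
ee_rot: [-3.141, 0.0, -2.921]
wrist_force: [0.3, -0.4, 1.1]
width: 0.094
```

Run:
```python
from h import *
go(.489,.124,.003,.221)
```

```text
tool [0.4903 0.1207 0.1021] rot [-3.141  0.    -2.921] w 0.094 F [ 0.3 -0.4  1.1] t 10.5
turn [-0.     0.    -0.001]
shift cm (after turn) [0.05 0.35 9.91]
```

Request:
{"fn": "step_arm", "kwargs": {"increments": "0 0.3 3 0 0 0; 0 0 3 0 0 0; 0 0 2 0 0 0; 0 0 1 0 0 0; 0 0 0.5 0 0 0"}}

```text
time: 11.0
tool_pos: [0.4897, 0.1239, 0.0067]
ee_rot: [-3.142, 0.0, -2.921]
wrist_force: [0.2, 0.4, -0.5]
width: 0.0941
```

Request:
{"fn": "step_arm", "kwargs": {"increments": "0 0 0 0 0 0; 0 0 0.1 0 0 0; 0 0 0 0 0 0; 0 0 0 0 0 0"}}

```text
time: 11.4
tool_pos: [0.4897, 0.1244, 0.0064]
ee_rot: [-3.141, 0.002, -2.92]
wrist_force: [0.4, -0.4, -0.4]
width: 0.0944
```

Run:
```python
from h import *
go(.489,.124,.003,.221)
```

```text
tool [0.4897 0.1244 0.0064] rot [-3.141e+00  2.000e-03 -2.920e+00] w 0.0944 F [ 0.4 -0.4 -0.4] t 11.4
turn [-0.     0.002  0.   ]
shift cm (after turn) [ 0.08 -0.02  0.34]
```

Request:
{"fn": "step_arm", "kwargs": {"increments": "0.1 0 0.2 0 0 0; 0 0 0.1 0 0 0; 0 0 0 0 0 0; 0 0 0 0 0 0"}}

```text
time: 11.8
tool_pos: [0.488, 0.1241, 0.0024]
ee_rot: [3.141, -0.0, -2.92]
wrist_force: [-0.9, 0.5, 0.2]
width: 0.0938
```

Request:
{"fn": "step_arm", "kwargs": {"increments": "0 0 0 0 0 0; 0 0 0 0 0 0; 0 0 0 0 0 0; 0 0 0 0 0 0; 0 0 0 0 0 0", "claw": 1}}

```text
time: 12.3
tool_pos: [0.4881, 0.124, 0.0025]
ee_rot: [3.142, 0.0, -2.92]
wrist_force: [-0.2, -0.8, 0.5]
width: 0.0573
```

Request:
{"fn": "step_arm", "kwargs": {"increments": "0 0 0 0 0 0; 0 0 0 0 0 0; 0 0 0 0 0 0; 0 0 0 0 0 0"}}

```text
time: 12.7
tool_pos: [0.4881, 0.124, 0.0025]
ee_rot: [-3.142, 0.0, -2.92]
wrist_force: [0.8, -0.7, -0.3]
width: 0.0497
```

Request:
{"fn": "step_arm", "kwargs": {"increments": "0 0 -2 0 0 0; 0 0 -4 0 0 0; 0 0 -4 0 0 0; 0 0 -4 0 0 0; 0 0 -4 0 0 0.104"}}

```text
time: 13.2
tool_pos: [0.4877, 0.1241, 0.1839]
ee_rot: [3.141, -0.0, -3.027]
wrist_force: [0.6, 0.5, -1.7]
width: 0.0494
```

Request:
{"fn": "step_arm", "kwargs": {"increments": "0 0 0 0 0 0.104; 0 0 0 0 0 0.104; 0 0 0 0 0 0"}}

```text
time: 13.5
tool_pos: [0.4881, 0.1242, 0.1827]
ee_rot: [3.141, 0.0, 3.051]
wrist_force: [0.1, 0.1, -1.4]
width: 0.0497
```

Run:
```python
from h import *
go(.5984,-.2877,.18,-.092)
```

```text
tool [0.4881 0.1242 0.1827] rot [3.141 0.    3.051] w 0.0497 F [ 0.1  0.1 -1.4] t 13.5
turn [0.    0.    0.001]
shift cm (after turn) [-14.77 -40.     0.27]
```

Request:
{"fn": "step_arm", "kwargs": {"increments": "-1.35 -3.65 0 0 0 0; -1.35 -3.65 0 0 0 0; -1.35 -3.65 0 0 0 0; -1.35 -3.65 0 0 0 0; -1.35 -3.65 0 0 0 0"}}

```text
time: 14.0
tool_pos: [0.5386, -0.0651, 0.1818]
ee_rot: [3.141, -0.001, 3.054]
wrist_force: [0.8, 0.1, -1.1]
width: 0.0498
```

Request:
{"fn": "step_arm", "kwargs": {"increments": "-1.35 -3.65 0 0 0 0; -1.35 -3.65 0 0 0 0; -1.35 -3.65 0 0 0 0; -1.35 -3.65 0 0 0 0; -1.35 -3.65 1 0 0 0"}}

```text
time: 14.5
tool_pos: [0.5902, -0.2535, 0.1733]
ee_rot: [-3.141, 0.002, 3.053]
wrist_force: [0.9, -0.3, 0.1]
width: 0.0495
```

Request:
{"fn": "step_arm", "kwargs": {"increments": "-1.2 -3.5 2 0 0 0; 0 0 2 0 0 0; 0 0 1.5 0 0 0; 0 0 0.5 0 0 0; 0 0 0 0 0 0"}}

```text
time: 15.0
tool_pos: [0.5977, -0.2865, 0.1114]
ee_rot: [3.14, -0.002, 3.053]
wrist_force: [-0.6, 0.8, -0.7]
width: 0.0496
```

Request:
{"fn": "step_arm", "kwargs": {"increments": "0 0 0.5 0 0 0; 0 0 0 0 0 0; 0 0 0 0 0 0"}}

```text
time: 15.3
tool_pos: [0.5986, -0.2874, 0.1085]
ee_rot: [-3.141, 0.002, 3.052]
wrist_force: [-0.6, 0.1, -0.3]
width: 0.0491
```

Run:
```python
from h import *
go(.5984,-.2877,.083,-.092)
```

```text
tool [ 0.5986 -0.2874  0.1085] rot [-3.141e+00  2.000e-03  3.052e+00] w 0.0491 F [-0.6  0.1 -0.3] t 15.3
turn [-0.001  0.002  0.002]
shift cm (after turn) [ 0.02 -0.03  2.55]
```

Request:
{"fn": "step_arm", "kwargs": {"increments": "0 0 1 0 0 0; 0 0 0.8 0 0 0; 0 0 0.5 0 0 0; 0 0 0.1 0 0 0; 0 0 0 0 0 0"}}

```text
time: 15.8
tool_pos: [0.5979, -0.2875, 0.0828]
ee_rot: [3.141, -0.001, 3.051]
wrist_force: [0.0, 0.5, -0.3]
width: 0.0491
```

Request:
{"fn": "step_arm", "kwargs": {"increments": "0 0 0.1 0 0 0; 0 0 0 0 0 0; 0 0 0 0 0 0; 0 0 0 0 0 0"}}

```text
time: 16.2
tool_pos: [0.5983, -0.2877, 0.0828]
ee_rot: [-3.141, 0.001, 3.051]
wrist_force: [0.9, 0.1, -0.8]
width: 0.0494
```

Request:
{"fn": "step_arm", "kwargs": {"increments": "0 0 0.1 0 0 0; 0 0 0 0 0 0; 0 0 0 0 0 0; 0 0 0 0 0 0"}}

```text
time: 16.6
tool_pos: [0.5982, -0.2876, 0.0814]
ee_rot: [3.141, -0.0, 3.051]
wrist_force: [1.0, 0.7, -1.3]
width: 0.0496
```

Request:
{"fn": "step_arm", "kwargs": {"increments": "0 0 0.1 0 0 0; 0 0 0 0 0 0; 0 0 0 0 0 0; 0 0 0 0 0 0"}}

```text
time: 17.0
tool_pos: [0.5983, -0.2877, 0.0806]
ee_rot: [-3.142, 0.0, 3.051]
wrist_force: [-0.4, 0.6, 0.4]
width: 0.0498
```

Request:
{"fn": "step_arm", "kwargs": {"increments": "0 0 0.05 0 0 0; 0 0 0 0 0 0; 0 0 0 0 0 0; 0 0 0 0 0 0"}}

```text
time: 17.4
tool_pos: [0.5983, -0.2877, 0.0805]
ee_rot: [-3.141, 0.001, 3.051]
wrist_force: [-0.5, 1.4, 3.1]
width: 0.0497
```

Contact at the expected height (+3 N). Releasing, then rising and heading back across.

Request:
{"fn": "step_arm", "kwargs": {"increments": "0 0 0 0 0 0; 0 0 0 0 0 0; 0 0 0 0 0 0; 0 0 0 0 0 0; 0 0 0 0 0 0", "claw": -0.4}}

```text
time: 17.9
tool_pos: [0.5981, -0.2876, 0.0796]
ee_rot: [3.141, -0.0, 3.051]
wrist_force: [-0.3, -0.0, -0.2]
width: 0.0658
```

Request:
{"fn": "step_arm", "kwargs": {"increments": "0 0 -1 0 0 0; 0 0 -3 0 0 0; 0 0 -4 0 0 0; 0 0 -3 0 0 0; 0 0 0 0 0 0"}}

```text
time: 18.4
tool_pos: [0.6007, -0.2891, 0.198]
ee_rot: [-3.136, 0.012, 3.051]
wrist_force: [0.0, 0.2, 1.0]
width: 0.0658
```

Request:
{"fn": "step_arm", "kwargs": {"increments": "0 4 0 0 0 0; 0 4 0 0 0 0; 0 4.5 0 0 0 0; 0 4.5 0 0 0 0; 0 4.5 0 0 0 0", "claw": -1}}

```text
time: 18.9
tool_pos: [0.6172, -0.0718, 0.1891]
ee_rot: [3.141, -0.001, 3.05]
wrist_force: [1.1, -0.5, 0.1]
width: 0.0938
```

Run:
```python
from h import *
go(.471,.321,.12,-.275)
t=grab("top","t4");s=grab("side","s4")
f=lambda i,x,y:cv2.resize(i[y:y+50,x:x+40],(400,500),interpolation=2)
def ov(i,n,x,y):
    o=f(i,x,y);Rz=R.from_euler("z",-.092)
    C=Rz.apply([[42,25,0],[42,-25,0],[-42,-25,0],[-42,25,0]])/1000+[.6,-.2868,.086]
    cv2.polylines(o,[((proj(n,C)-[x,y]+.5)*10).astype(int)],True,(255,0,0),1);return o
cv2.imwrite("pics/c6.png",np.hstack([ov(t,"top",338,150),ov(s,"side",244,80)])[...,::-1])
```

```text
tool [ 0.6172 -0.0718  0.1891] rot [ 3.141e+00 -1.000e-03  3.050e+00] w 0.0938 F [ 1.1 -0.5  0.1] t 18.9
turn [ 0.    -0.001  0.184]
shift cm (after turn) [24.73 33.83  6.91]
```

View pics/c6.png

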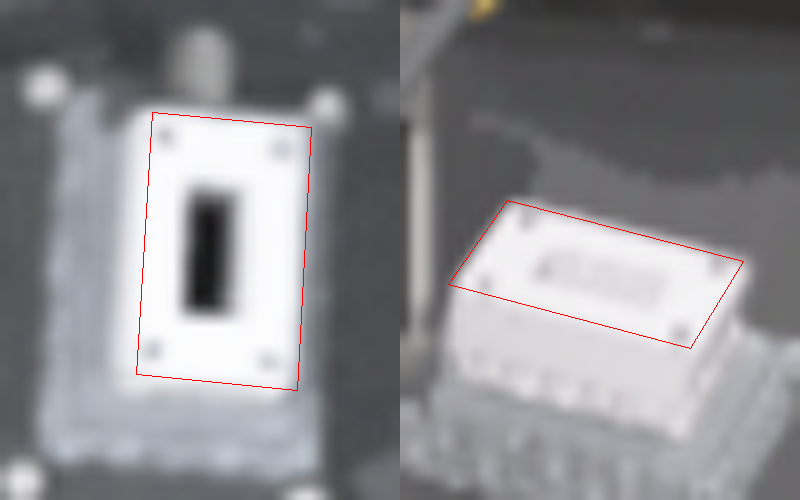

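Screw-hole centres put the thin plate about 2 mm off the thick one along its length, square, and within tolerance of the seat. Now I'll pin down the cover.

Run:
```python
from h import *
f=lambda p,s,o:np.array(p,float)/s-.5+o
T=f([(85,357),(168,382),(125,525),(36,497)],5.714,[150,140])
S=f([(199,258),(323,265),(290,318)],2.963,[155,210])
P=onplane("top",T,.007);print(P.round(4),P.mean(0))
print([np.linalg.norm(P[i]-P[(i+1)%4]).round(4) for i in range(4)])
Q=onplane("side",S,.007);print(Q.round(4),(Q[0]+Q[1])/2, np.linalg.norm(Q[2]-Q[1]),np.linalg.norm(Q[0]-Q[2]))
# pile top (thin) in both views
g=lambda p,o:np.array(p,float).mean(0)/10-.5+o
print("thin",onplane("top",[g([(165,137),(282,150),(269,362),(152,350)],[338,150])],.086),onplane("side",[g([(126,218),(317,265),(280,333),(85,282)],[244,80])],.086))
# fresh crop of cover with overlay of 2 candidates
t=cv2.imread("pics/t4.png");s=cv2.imread("pics/s4.png")
c=(P.mean(0)+(Q[0]+Q[1])/2)/2;Rz=R.from_euler("z",-.275);print(c)
out=[]
for n,i,x,y,b in(("top",t,145,193,5),("side",s,210,270,6)):
    o=cv2.resize(i[y:y+50,x:x+(40 if n=="top" else 60)],None,fx=9,fy=9,interpolation=2)
    for z,a,w in((0.008,42,25),(.04,28,15)):
        C=Rz.apply(np.array([[a,w,0],[a,-w,0],[-a,-w,0],[-a,w,0]])/1000)+[c[0],c[1],z]
        cv2.polylines(o,[((proj(n,C)-[x,y]+.5)*9).astype(int)],True,(0,0,255),1)
    out.append(o[:450])
o=np.hstack(out);print(o.shape);cv2.imwrite("pics/c7.png",cv2.resize(o,(800,400)) if o.shape[1]>900 else o)
```

```text
[[0.5226 0.3333 0.007 ]
 [0.5086 0.2852 0.007 ]
 [0.427  0.3064 0.007 ]
 [0.4422 0.3576 0.007 ]] [0.4750904  0.32060427 0.007     ]
[np.float64(0.0501), np.float64(0.0843), np.float64(0.0535), np.float64(0.0839)]
[[0.5188 0.3297 0.007 ]
 [0.4245 0.3065 0.007 ]
 [0.4368 0.3536 0.007 ]] [0.47163871 0.31811964 0.007     ] 0.04870188910837835 0.08539370326010019
thin [[ 0.60020593 -0.28441365  0.086     ]] [[ 0.5981322  -0.28657248  0.086     ]]
[0.47336456 0.31936195 0.007     ]
(450, 900, 3)
```

View pics/c7.png

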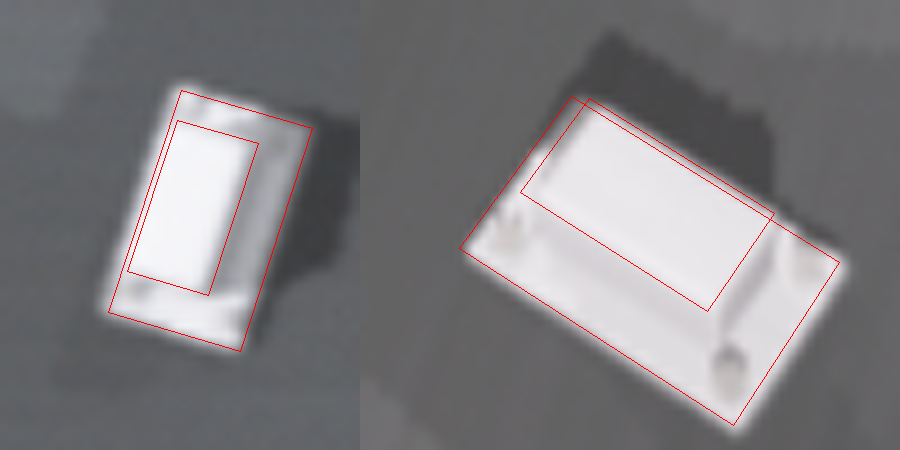

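The overlay fits the cover well in both views. Moving to it.

Request:
{"fn": "step_arm", "kwargs": {"increments": "0 0 0 0 0 0.092; 0 0 0 0 0 0.092; 2.5 3.5 0 0 0 0; 2.5 3.5 0 0 0 0; 2.5 3.5 0 0 0 0"}}

```text
time: 19.5
tool_pos: [0.5732, 0.048, 0.189]
ee_rot: [-3.141, -0.001, 2.865]
wrist_force: [1.3, 0.3, 0.3]
width: 0.0938
```

Request:
{"fn": "step_arm", "kwargs": {"increments": "2.5 3.5 0 0 0 0; 2.5 3.5 0 0 0 0; 2.5 3.5 0 0 0 0; 2.5 3.5 1 0 0 0; 2.5 3.5 2 0 0 0"}}

```text
time: 20.0
tool_pos: [0.5017, 0.2514, 0.1612]
ee_rot: [3.139, 0.004, 2.866]
wrist_force: [0.0, -0.6, -0.3]
width: 0.0939
```

Request:
{"fn": "step_arm", "kwargs": {"increments": "2.4 3.4 2 0 0 0; 1.5 1.8 2 0 0 0; 0 0 0 0 0 0; 0 0 0 0 0 0"}}

```text
time: 20.4
tool_pos: [0.4776, 0.3101, 0.1192]
ee_rot: [-3.14, -0.001, 2.867]
wrist_force: [-0.1, -0.4, 0.2]
width: 0.094
```

Run:
```python
from h import *
go(.473,.319,.016,-.275)
```

```text
tool [0.4776 0.3101 0.1192] rot [-3.140e+00 -1.000e-03  2.867e+00] w 0.094 F [-0.1 -0.4  0.2] t 20.4
turn [-0.002 -0.001  0.001]
shift cm (after turn) [ 0.68  0.73 10.32]
```

Request:
{"fn": "step_arm", "kwargs": {"increments": "0.7 0.7 1 0 0 0; 0 0 3 0 0 0; 0 0 3 0 0 0; 0 0 2 0 0 0; 0 0 1.2 0 0 0"}}

```text
time: 20.9
tool_pos: [0.4727, 0.3183, 0.0163]
ee_rot: [-3.14, -0.001, 2.865]
wrist_force: [0.3, 0.1, -0.6]
width: 0.0939
```

Request:
{"fn": "step_arm", "kwargs": {"increments": "0 0 0 0 0 0; 0 0 0 0 0 0; 0 0 0 0 0 0"}}

```text
time: 21.2
tool_pos: [0.4743, 0.32, 0.0199]
ee_rot: [3.139, 0.003, 2.866]
wrist_force: [0.7, 0.6, 0.4]
width: 0.0939
```

Run:
```python
from h import *
go(.473,.319,.016,-.275)
```

```text
tool [0.4743 0.32   0.0199] rot [3.139e+00 3.000e-03 2.866e+00] w 0.0939 F [0.7 0.6 0.4] t 21.2
turn [ 0.003  0.003 -0.   ]
shift cm (after turn) [ 0.1  -0.13  0.39]
```

Request:
{"fn": "step_arm", "kwargs": {"increments": "0.1 -0.1 0.3 0 0 0; 0 0 0 0 0 0; 0 0 0 0 0 0; 0 0 0 0 0 0; 0 0 0 0 0 0", "claw": 1}}

```text
time: 21.7
tool_pos: [0.4717, 0.3189, 0.0151]
ee_rot: [3.141, 0.0, 2.867]
wrist_force: [0.4, -0.3, -0.5]
width: 0.0574
```

Request:
{"fn": "step_arm", "kwargs": {"increments": "0 0 0 0 0 0; 0 0 0 0 0 0; 0 0 0 0 0 0; 0 0 0 0 0 0; 0 0 0 0 0 0"}}

```text
time: 22.2
tool_pos: [0.4716, 0.3187, 0.015]
ee_rot: [-3.141, -0.0, 2.867]
wrist_force: [0.6, -0.7, 0.1]
width: 0.03
```

Request:
{"fn": "step_arm", "kwargs": {"increments": "0 0 0 0 0 0; 0 0 0 0 0 0; 0 0 0 0 0 0; 0 0 0 0 0 0"}}

```text
time: 22.6
tool_pos: [0.4716, 0.3187, 0.015]
ee_rot: [-3.141, -0.0, 2.867]
wrist_force: [0.3, -1.8, 1.0]
width: 0.0298
```

Request:
{"fn": "step_arm", "kwargs": {"increments": "0 0 -2 0 0 0; 0 0 -3 0 0 0; 0 0 -4 0 0 0; 0 0 -4 0 0 0; 0 0 -4 0 0 0"}}

```text
time: 23.1
tool_pos: [0.4712, 0.3189, 0.1858]
ee_rot: [-3.141, -0.001, 2.867]
wrist_force: [0.2, -0.0, -2.3]
width: 0.0298
```

Request:
{"fn": "step_arm", "kwargs": {"increments": "0 0 -2 0 0 -0.092; 0 0 0 0 0 -0.092; 0 0 0 0 0 0"}}

```text
time: 23.4
tool_pos: [0.4719, 0.3192, 0.2056]
ee_rot: [3.14, 0.001, 3.051]
wrist_force: [-0.1, -0.0, -1.7]
width: 0.0299
```

Run:
```python
from h import *
go(.5985,-.287,.18,-.092)
```

```text
tool [0.4719 0.3192 0.2056] rot [3.140e+00 1.000e-03 3.051e+00] w 0.0299 F [-0.1 -0.  -1.7] t 23.4
turn [0.001 0.001 0.001]
shift cm (after turn) [-18.18 -59.2    2.56]
```

Request:
{"fn": "step_arm", "kwargs": {"increments": "-1.2 -3.9 0 0 0 0; -1.2 -3.9 0 0 0 0; -1.2 -3.9 0 0 0 0; -1.2 -3.9 0 0 0 0; -1.2 -3.9 0 0 0 0"}}

```text
time: 23.9
tool_pos: [0.5132, 0.1178, 0.2034]
ee_rot: [-3.141, -0.002, 3.049]
wrist_force: [1.3, -0.4, -1.4]
width: 0.0296
```

Request:
{"fn": "step_arm", "kwargs": {"increments": "-1.2 -3.9 0 0 0 0; -1.2 -3.9 0 0 0 0; -1.2 -3.9 0 0 0 0; -1.2 -3.9 0 0 0 0; -1.2 -3.9 0 0 0 0"}}

```text
time: 24.4
tool_pos: [0.5553, -0.0818, 0.2033]
ee_rot: [3.141, -0.002, 3.049]
wrist_force: [-0.7, -0.2, -2.5]
width: 0.0296
```

Request:
{"fn": "step_arm", "kwargs": {"increments": "-1.2 -3.9 0 0 0 0; -1.2 -3.9 0 0 0 0; -1.2 -3.9 0 0 0 0; -1.2 -3.9 0 0 0 0; -1.2 -3.9 0 0 0 0"}}

```text
time: 24.9
tool_pos: [0.5976, -0.2813, 0.2029]
ee_rot: [3.14, -0.002, 3.049]
wrist_force: [0.6, -0.3, -1.4]
width: 0.0299
```

Request:
{"fn": "step_arm", "kwargs": {"increments": "0 0 1.5 0 0 0; 0 0 2 0 0 0; 0 0 1.5 0 0 0; 0 0 0 0 0 0; 0 0 0 0 0 0"}}

```text
time: 25.4
tool_pos: [0.5976, -0.2791, 0.1542]
ee_rot: [3.141, -0.001, 3.051]
wrist_force: [0.3, 0.8, -1.4]
width: 0.0296
```

Run:
```python
from h import *
go(.5976,-.2868,.113,-.092)
```

```text
tool [ 0.5976 -0.2791  0.1542] rot [ 3.141e+00 -1.000e-03  3.051e+00] w 0.0296 F [ 0.3  0.8 -1.4] t 25.4
turn [ 0.001 -0.001  0.001]
shift cm (after turn) [-0.07 -0.76  4.12]
```

Request:
{"fn": "step_arm", "kwargs": {"increments": "0 -0.7 1 0 0 0; 0 0 1 0 0 0; 0 0 0.8 0 0 0; 0 0 0 0 0 0; 0 0 0 0 0 0"}}

```text
time: 25.9
tool_pos: [0.5971, -0.2869, 0.1265]
ee_rot: [3.141, -0.001, 3.051]
wrist_force: [-0.2, 0.4, -1.4]
width: 0.03
```

Run:
```python
from h import *
go(.5976,-.2868,.113,-.092)
t=grab("top","t5");s=grab("side","s5")
# expected cover outline at flange underside/top given TCP, bright=red; pile top = blue
p=get_obs()["tool_pos"];Rz=R.from_euler("z",-.092)
out=[]
for n,i,x,y,w in(("top",t,335,145,40),("side",s,238,70,60)):
    o=cv2.resize(i[y:y+60,x:x+w],None,fx=8,fy=8,interpolation=2)
    for c,z,col in(((p[0]+.0014,p[1]),p[2]-.007,(255,0,0)),((.599,-.2855),.086,(0,0,255))):
        C=Rz.apply(np.array([[42,25,0],[42,-25,0],[-42,-25,0],[-42,25,0]])/1000)+[*c,z]
        cv2.polylines(o,[((proj(n,C)-[x,y]+.5)*8).astype(int)],True,col,1)
    out.append(o)
cv2.imwrite("pics/c8.png",np.hstack(out)[...,::-1])
```

```text
tool [ 0.5971 -0.2869  0.1265] rot [ 3.141e+00 -1.000e-03  3.051e+00] w 0.03 F [-0.2  0.4 -1.4] t 25.9
turn [ 0.001 -0.001  0.001]
shift cm (after turn) [-0.05  0.01  1.35]
```

View pics/c8.png

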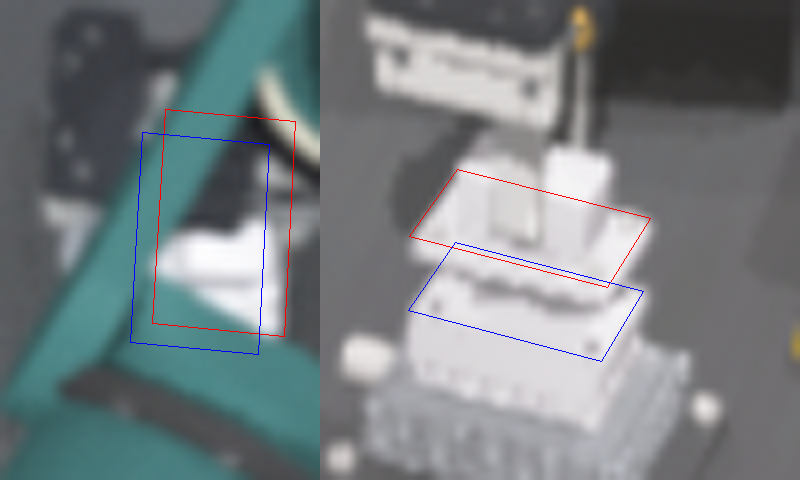

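The side view shows the cover flange on its predicted outline (corners at (410,236) and (650,218)), directly above and parallel to the pile (corners at (410,310) and (642,291)). Lowering to 10 mm clearance.

Request:
{"fn": "step_arm", "kwargs": {"increments": "0 0 0.5 0 0 0; 0 0 0.5 0 0 0; 0 0 0.3 0 0 0; 0 0 0 0 0 0; 0 0 0 0 0 0"}}

```text
time: 26.5
tool_pos: [0.5972, -0.287, 0.1137]
ee_rot: [3.141, -0.0, 3.051]
wrist_force: [-0.5, -0.4, -1.7]
width: 0.0296
```

Request:
{"fn": "step_arm", "kwargs": {"increments": "0 0 0.1 0 0 0; 0 0 0 0 0 0; 0 0 0 0 0 0; 0 0 0 0 0 0; 0 0 0 0 0 0"}}

```text
time: 27.0
tool_pos: [0.5973, -0.2871, 0.113]
ee_rot: [3.142, 0.0, 3.051]
wrist_force: [-0.4, -0.7, -1.4]
width: 0.0299
```

Run:
```python
from h import *
go(.5976,-.2865,.1115,-.092)
s=grab("side","s6")
p=get_obs()["tool_pos"];Rz=R.from_euler("z",-.092)
x,y=238,70;o=cv2.resize(s[y:y+60,x:x+60],None,fx=10,fy=10,interpolation=2)
for c,z,col in(((p[0]+.0014,p[1]),p[2]-.015,(255,0,0)),((.5981,-.2866),.086,(0,0,255))):
    C=Rz.apply(np.array([[42,25,0],[42,-25,0],[-42,-25,0],[-42,25,0]])/1000)+[*c,z]
    cv2.polylines(o,[((proj("side",C)-[x,y]+.5)*10).astype(int)],True,col,1)
cv2.imwrite("pics/c9.png",o[...,::-1])
```

```text
tool [ 0.5973 -0.2871  0.113 ] rot [3.142 0.    3.051] w 0.0299 F [-0.4 -0.7 -1.4] t 27.0
turn [0.    0.    0.001]
shift cm (after turn) [-0.03  0.06  0.15]
```

View pics/c9.png

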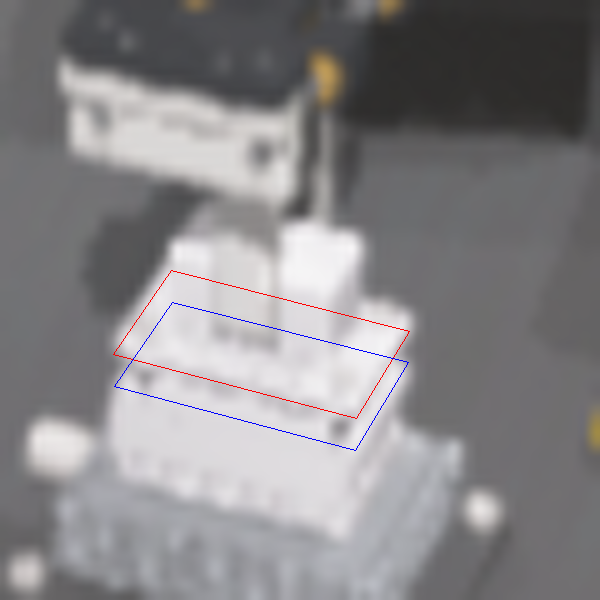

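The side view shows the cover hovering parallel over the pile. Its lower edge runs from (114,354) to (357,418) with the pile edge just below and the screw holes at (145,378) and (340,430) visible, a gap of about 12 mm. That is mid-window, so I'm handing in.

Run:
```python
from bench import *
print(close_job())
```

```text
the job is handed in; nothing more can be done
None
```

The job is handed in at about 27 s. The thick spacer is on the seat, the thin one is on top of it, and the cover is held still above the pile. Handing in gave no verdict, so what follows is from my own last checks.

- **Thick spacer:** I set it down on contact, feeling about 6 N at the expected height. The cameras put it about 2 mm from the seat centre, and square.
- **Thin spacer:** I set it down the same way, at about 3 N. It lies about 2 mm along the length from the thick spacer.
- **Cover:** It was gripped by its box (opening 30 mm) and carried with its underside at about 190 mm, over the 110 mm rack. It is held level about 12 mm above the pile, within about 2 mm and 0.02 rad of square. No contact force showed beyond the part's own weight.

**Disagreements:** the two cameras differ by 2–3 mm, and I used the average. For the thin spacer's sideways position, the arm reading and the cameras differ by about 2 mm, so I held the cover between the two. In the last view from above the arm mostly hid the cover, so its final alignment rests on the side camera and the arm readings. I did not measure the other things on the bench again at the end. Every crossing was flown well above them, and I saw no sign of a collision in the force readings.

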